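Lock the potato mill's crank shaft with its linchpin

ROBOT

A 6-joint arm with a two-finger parallel gripper is mounted at the origin on the work surface. World frame = base frame: x ahead of the robot, y to its left, z up, the work surface at z = 0. Lengths are in mm, angles in rad, forces in N, time in s.
With the tool pointing down it reaches from about 350 to 875 mm from the base axis. Payload 15.5 kg.
Tool frame: the origin (TCP) lies at the very end of the fingers, on their centre line; the grasp point (between the pads) lies 19 mm behind it (robot.grasp_offset is the distance from the TCP to the grasp point, in mm); z points along the fingers, y is the direction in which the jaws open and shut (so a half turn about z gives the same grasp; the last joint's range is limited). The gripper opens to 85 mm and grips with 20 to 120 N. Pads are 22 mm wide; open, the fingers measure 114 mm over their backs; the gripper's body (76 mm by 85 mm) begins 54 mm behind the grasp point. The pads swing forward as they close: fully open they stand 13 mm farther back than shut.
Start: joints at [1.032, 0.494, 1.345, -0, 1.302, -0.096], TCP at [267.79, 564.726, 231.277] pointing down, gripper open.
Joint ranges: [-2.91, 2.91], [-0.82, 2.16], [0.22, 2.67], [-1.22, 4.37], [0.12, 2.79], [-3.08, 3.08]. Speed limits (rad/s): [1.89, 1.89, 2.57, 3.01, 3.01, 3.01].

INTERFACE

Orientations are given as a 3x3 rotation matrix whose columns are the frame's x, y, z axes.
In Python, from cell import robot, fingers, eyes, nets, telemetry gives the robot as it stands. Calls block until the motion is done:
- robot.move_ptp(position, orientation): joint-space move of the TCP to a pose.
- robot.move_l(position, ori=None, vel=150, stop_force=None): straight line of the TCP; ori=None keeps the orientation; vel is the mean speed in mm/s. With stop_force (N) it stops when the force on the tool has changed by that much, and returns True; else False.
- robot.move_joints(angles): joint-space move.
- fingers.let_go() and fingers.grasp(grasp_force=None): open the fingers fully, or close them until they stop; grasp_force is the grip in N (None keeps the last).
- robot.hold(seconds).
- robot.inverse_kinematics(position, orientation): joint angles nearest the present ones, or None.
- eyes.snapshot(name): name is "scene" or "top" or "wrist"; returns the picture (420x560x3 uint8, red, green, blue); there is no depth.
- eyes.get_calibration(name): a dict with "K" (3x3 intrinsics, pixels), "R" (3x3) and "t" (3): a world point X has camera coordinates R X + t; the wrist camera has in their place "hand_eye" (4x4, takes a point from camera to tool coordinates, whose origin is the TCP and whose axes are the flange's). Camera axes: x right, y down, z forward; pixel columns grow to the right and rows downward; lengths in mm; the calibration is good to about 2 mm. A picture is of the moment at which its call begins: read the wrist's pose just before it. get_calibration takes no time and is no camera call.
A pose or a line that the arm cannot do raises robot.IKError and nothing moves.
- robot.hand_in(): hands the job in, once; it reports no verdict.
Trained networks look in the newest picture that a camera, given by its name, has taken for a name from the list of things; names that differ only in an ending like _2 or _b are one class to them, and where a whole thing is asked for, a point or a joint stands for the part that bears it (a point fixed in the world has none). Each returns a list of dicts, best first, with "confidence" (0 to 1); they miss things now and then, are a little off and sometimes report something else, mostly with a low value. They report only what shows in the picture. A call takes as long as a camera call. They do not tell look-alikes from the thing itself.
- nets.recognise(label, camera): "rect" ([left, top, right, bottom] in pixels, round what is visible of it).
- nets.tip_of(label, camera): "point" ([row, column] in pixels: a listed point, or the origin of a listed thing).
Readings, each from a call of its own:
- telemetry.current_t(): time.
- telemetry.current_q(): joint angles.
- telemetry.current_joint_vel(): joint speeds.
- telemetry.current_effort(): joint torques, N m.
- telemetry.current_ee_pos(): TCP position.
- telemetry.current_ee_rot(): TCP orientation.
- telemetry.current_contact_force(): force on the tool from outside, world axes, zero at the start.
- telemetry.current_moment(): the same for the moment, N m.
- telemetry.current_opening(): finger opening in mm.
Only numpy, scipy, OpenCV 4.12 (cv2) and the standard library are available. Lean on these libraries where they do the work, as an engineer would, in place of code of your own. Each camera call takes 0.05 s, during which the arm holds its last target. There are 200 camera calls.

TASK

Take the red-headed linchpin out of its green rest, find the cross hole near the end of the potato mill's square shaft by feel and push the pin down through it, gently, until its shoulder sits fully home on the shaft. Then swing the brass ring right over the shaft's end and down until it stops, so that it holds the pin, and let go. Do not press hard, and leave the bowl, the potatoes and the knife where they are.

Things in the scene. Friction and masses are not known exactly. Their poses are not given: they have to be found in the camera images.
- mill: Fixed bench potato mill, grey housing 200 x 220 x 188 mm high, origin under its centre, z up; a low steel hopper (104 mm wide, to 235 mm high) sits on it, 35 mm behind the centre. Its front face (100 mm before the origin) looks to its -x, and from it a level steel shaft, 24 x 24 mm, sticks out to -x: flat top 150 mm above the table, underside 126 mm.
- shaft_ref (a point): Point of the mill (not of the shaft) on the line along the middle of the shaft's top, 190 mm before the mill's origin, 150 mm up; axes as the mill. The shaft has end play, and its hole's centre lies 3 to 17 mm farther out from here, along the mill's -x: unmeasured, so look or feel for it. The shaft is stiff in the mill: light pushing does not shift it.
- crank_grip (a point): Middle of the mill's wooden crank grip (24 mm thick, 65 mm long along the mill's x), 43 mm above the table under the shaft's end. The crank arm (dark, 34 mm wide, 18 mm thick, top 153 mm high) hangs from the shaft 160 mm before the mill's origin. Fixed; not to be used.
- rest: Fixed green plastic block, 70 by 70 mm, 45 mm high, with a vertical 13 mm hole through its middle in which the pin stands at the start, shoulder on the block. Origin: centre of its underside; z up.
- pin: Linchpin, 0.15 kg. Origin: centre of its shoulder's underside; z up the pin. Below: round shank 10 mm thick, 36 mm long, blunt, its end bevelled to 8 mm. Above: round shoulder 18 mm wide, 4 mm high; neck; red grip head 18 x 18 mm (sides along x and y), 14 to 38 mm above the origin. Ring hinged 10 mm above the origin about y. In the shaft, pin x must point as mill x, within 15 degrees.
- ring (a joint): Ring's angle, rad, from its rear stop 0 (leaning to the pin's +x, 0.6 rad above level): 0.97 straight up around the head, 2.54 level to -x, 3.85 the front stop (fully over; 4.11 would be straight down). Starts at 0.15 to 0.45; stays where left (friction 0.03 N m). A U of 4 mm brass wire, legs 38 mm apart, crossbar 60 mm from the hinge; it clears the head and straddles the shaft.
- ring_bar (a point): Middle of the ring's crossbar (12 mm straight along the pin's y, 4 mm thick, corners rounded beyond it), 60 mm from the hinge.
- bowl: Loose steel bowl, 150 mm across, 75 mm high; origin at the centre of its underside. To be left alone.
- potato_a: Loose potato, 110 mm long (along its x), 58 mm thick; origin at its underside. To be left alone.
- potato_b: Loose potato, 95 mm long (along its x), 58 mm thick; origin at its underside. To be left alone.
- knife: Small loose knife with a green handle, 190 mm long along its x (blade to +x), 14 mm high. To be left alone.
- shaft_mid (a point): Point in the mill, straight below shaft_ref at mid height of the shaft (138 mm). The hole is vertical, round, 11.5 mm wide with a 1 mm chamfer, right through the 24 mm shaft; the shaft ends 12 mm outwards of the hole's centre. Free space below the shaft there for the pin's tip and the ring.
Not all that is in view belongs to the job. What is shaped like the pin but white is not meant.

How it is judged (in metres and radians):
On the way, in this order (a step that is already met when the one before it is completed fails the run):
1. the pin is through the shaft's hole, its shoulder home on the shaft (x of pin in the frame of mill between -0.2095 and -0.188 m and y of pin in the frame of mill between -0.003 and 0.003 m and z of pin in the frame of mill between 0.147 and 0.1525 m), for 0.2 s.
2. the ring is swung over the shaft's end to its stop (value of joint ring above 3.6 rad), for 0.2 s.
At the end, for the whole second after the job is handed in: The pin stands upright (0.12 rad) in the shaft's hole, within 3 mm of the shaft's centre line, its shoulder at most 2.5 mm above the shaft; the ring is over the shaft's end, past 3.6 rad, hinge square to the shaft within 0.4 rad; all released and at rest (all of step 1 and angle between the y axis of pin and the y axis of mill, either way round below 0.4 rad and angle between pin's own z axis and vertical below 0.12 rad and value of joint ring above 3.6 rad and linear speed of pin below 0.02 m/s); the robot touches nothing.
It fails at once if while the pin is being put in (ring still back, below 0.7 rad) it is pressed on the mill or its shaft with more than 35 N (value of joint ring below 0.7 rad and contact force between pin and mill above 35 N).
It fails at once if while the ring is swung, it is pushed so hard (some 15 N) that the pin is levered in its hole with more than 90 N (value of joint ring above 0.7 rad and contact force between pin and mill above 90 N).
It fails at once if the robot presses on the mill with more than 25 N (contact force between the arm and mill above 25 N).
It fails at once if the bowl, a potato or the knife is moved more than 20 mm (distance of any of bowl, potato_a, potato_b, knife from where it was at the start of the episode above 0.02 m).
It also fails if it takes over 72 s, if anything falls off the work surface, if the arm or the gripper's body presses on something with over 40 N, if the wrist force passes 120 N, or if a joint passes its speed limit or range.

## Working session

There is one attempt and no reset: what is moved stays moved. The work goes in short steps, each a Python script; the robot and the scene stay as the last script left them, time stands still between calls to the robot, and variables do not carry over. Pictures are saved under pics/ and viewed, about 8 in all and at most 12, crops included, and the job is handed in when it is done.

```bash
mkdir -p pics; cat > h.py <<'E'
import numpy as np, cv2
from cell import robot, fingers, eyes, nets, telemetry as T
def snap(c,name=None):
    im=eyes.snapshot(c)
    if name: cv2.imwrite(f'pics/{name}.png',im[:,:,::-1])
    return im
def cam(c,pose=None):
    k=eyes.get_calibration(c)
    if 'R' in k: return np.array(k['K']),np.array(k['R']),np.array(k['t'])
    p,R=pose; H=np.array(k['hand_eye'])
    Rc=R@H[:3,:3]; tc=R@H[:3,3]+p
    return np.array(k['K']),Rc.T,-Rc.T@tc
def pose(): return np.array(T.current_ee_pos()),np.array(T.current_ee_rot())
def atz(c,rc,z,pose=None):
    K,R,t=cam(c,pose); d=R.T@np.linalg.solve(K,[rc[1],rc[0],1]); o=-R.T@t
    return o+d*(z-o[2])/d[2]
def proj(c,X,pose=None):
    K,R,t=cam(c,pose); x=K@(R@np.array(X)+t); return x[[1,0]]/x[2]
def tri(obs):
    A=[];b=[]
    for c,rc,po in obs:
        K,R,t=cam(c,po); d=R.T@np.linalg.solve(K,[rc[1],rc[0],1]); d/=np.linalg.norm(d); o=-R.T@t
        P=np.eye(3)-np.outer(d,d); A.append(P); b.append(P@o)
    return np.linalg.lstsq(np.vstack(A),np.hstack(b),rcond=None)[0]
E
python3 - <<'E'
from h import *
np.set_printoptions(precision=1,suppress=True)
a=snap('scene');b=snap('top')
cv2.imwrite('pics/s.png',a[:,:,::-1]); cv2.imwrite('pics/t.png',b[:,:,::-1])
for c in('scene','top'):
    K,R,t=cam(c);print(c,-R.T@t,R[2])
    for l in ['mill','shaft_ref','crank_grip','rest','pin','ring_bar','bowl','potato_a','knife']:
        print(c,l,[(np.round(d['point']),round(d['confidence'],2)) for d in nets.tip_of(l,c)][:4])
    for l in ['pin','rest']: print('rec',l,[(np.round(d['rect']),round(d['confidence'],2)) for d in nets.recognise(l,c)][:4])
print(T.current_t())
E
```

```text
scene [1014.2 -412.8  624.4] [-0.6  0.5 -0.6]
scene mill []
scene shaft_ref [(array([205., 335.]), 0.7)]
scene crank_grip []
scene rest [(array([199., 348.]), 0.65)]
scene pin [(array([160., 303.]), 0.66), (array([187., 345.]), 0.56), (array([163., 353.]), 0.5)]
scene ring_bar [(array([172., 355.]), 0.54), (array([173., 339.]), 0.54), (array([153., 282.]), 0.46)]
scene bowl [(array([288., 184.]), 0.95)]
scene potato_a [(array([368., 166.]), 0.62)]
scene knife [(array([234., 311.]), 0.52)]
rec pin [(array([339., 158., 359., 170.]), 0.42), (array([293., 152., 313., 160.]), 0.4)]
rec rest [(array([328., 182., 363., 204.]), 0.58)]
top [ 442.9   34.  1152.5] [ 0.1  0.  -1. ]
top mill [(array([181., 251.]), 0.73)]
top shaft_ref [(array([180., 252.]), 0.56)]
top crank_grip [(array([188., 254.]), 0.95), (array([176., 413.]), 0.63)]
top rest [(array([240., 188.]), 0.86)]
top pin [(array([335., 170.]), 0.7), (array([239., 183.]), 0.62), (array([283., 136.]), 0.58)]
top ring_bar [(array([228., 181.]), 0.65), (array([354., 183.]), 0.63), (array([274., 165.]), 0.51)]
top bowl [(array([230., 373.]), 0.97), (array([177., 252.]), 0.53)]
top potato_a [(array([177., 415.]), 0.61), (array([178., 253.]), 0.46)]
top knife [(array([222., 252.]), 0.98)]
rec pin [(array([124., 276., 165., 292.]), 0.77), (array([163., 319., 181., 345.]), 0.64), (array([176., 230., 189., 244.]), 0.46)]
rec rest [(array([350., 204., 412., 264.]), 0.25)]
1.2
```

View pics/s.png

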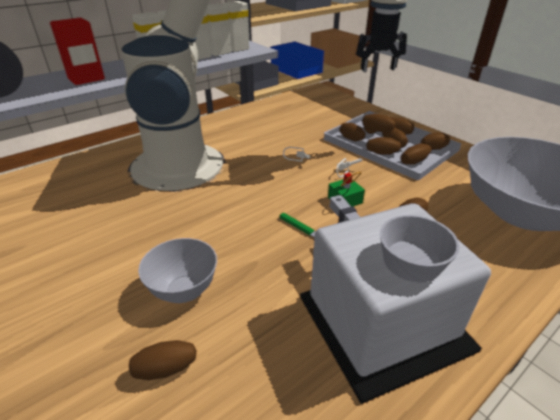

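View pics/t.png

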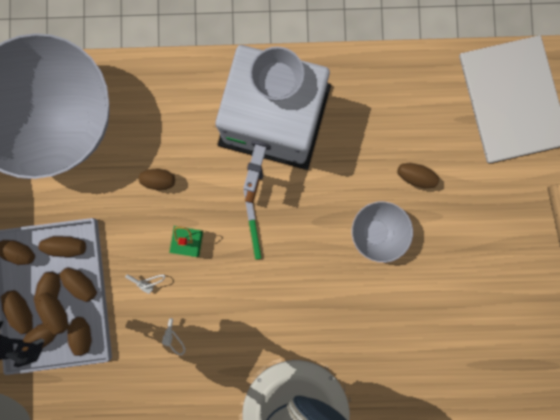

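Candidates: the red head in the green block (top, row 240 col 183) and two white look-alikes lying at (283,145) and (335,170). The red one in the green rest is the one meant. I'll confirm it with the wrist camera.

```bash
python3 - <<'E'
from h import *
np.set_printoptions(precision=2,suppress=True)
pr=tri([('scene',(180,347),None),('top',(240,183),None)]);print('pin head',pr)
r=atz('top',(242,187),45);print('rest top',r)
print(eyes.get_calibration('wrist'))
print('ref',atz('top',(180,252),150), 'grip',atz('top',(188,254),43), atz('top',(196,250),55))
# hopper, housing corners top z=188
for rc in [(48,240),(78,328),(165,303),(140,222)]: print(atz('top',rc,188))
print(pose())
R=np.array([[1,0,0],[0,-1,0],[0,0,-1.]])
p0=np.array([r[0]-60,r[1],300])
robot.move_ptp(p0,pose()[1]); P=pose(); snap('wrist','w1'); print(P,T.current_t(),T.current_q())
for l in ['rest','pin','ring_bar']: print(l,[(np.round(d['point']),round(d['confidence'],2),atz('wrist',d['point'],{'rest':0,'pin':45,'ring_bar':80}[l],P)) for d in nets.tip_of(l,'wrist')][:3])
E
```

```text
pin head [451.29 265.16  67.82]
rest top [446.97 260.9   45.  ]
{'K': array([[310.67,   0.  , 276.31],
       [  0.  , 310.67, 207.54],
       [  0.  ,   0.  ,   1.  ]]), 'hand_eye': array([[  -0.  ,   -0.95,   -0.32,   81.18],
       [   1.  ,   -0.  ,   -0.  ,   -0.14],
       [   0.  ,   -0.32,    0.95, -143.99],
       [   0.  ,    0.  ,    0.  ,    1.  ]])}
ref [584.42  87.77 150.  ] grip [578.96  88.94  43.  ] [557.62  98.89  55.  ]
[878.3  105.22 188.  ]
[803.63 -89.94 188.  ]
[609.18 -27.85 188.  ]
[670.34 150.1  188.  ]
(array([267.78, 564.72, 231.29]), array([[-0.9 ,  0.43,  0.  ],
       [ 0.43,  0.9 ,  0.  ],
       [ 0.  ,  0.  , -1.  ]]))
(array([386.99, 261.63, 299.87]), array([[-0.9 ,  0.43, -0.  ],
       [ 0.43,  0.9 ,  0.  ],
       [ 0.  ,  0.  , -1.  ]])) 2.5083 [ 0.47  0.2   1.61  0.    1.33 -0.66]
rest [(array([202., 294.]), 0.81, array([450.13, 260.58,   0.  ]))]
pin [(array([211., 302.]), 0.75, array([452.39, 269.27,  45.  ])), (array([ 27., 256.]), 0.62, array([228.25, 310.6 ,  45.  ])), (array([ 99., 355.]), 0.61, array([348.5 , 385.13,  45.  ]))]
ring_bar [(array([247., 309.]), 0.76, array([488.96, 259.38,  80.  ])), (array([127., 314.]), 0.59, array([353.45, 324.39,  80.  ]))]
```

View pics/w1.png

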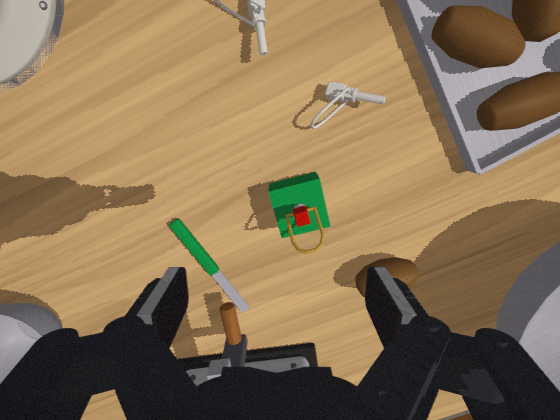

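The picture shows the red head at (216,302) standing in the green block (207,300), with its brass ring leaning down-image to (250,307). The white ones lie at (100,345) and (15,255). Next, closer views of the pin and of the shaft end.

```bash
python3 - <<'E'
from h import *
np.set_printoptions(precision=2,suppress=True)
def Rt(a): # tool x at yaw a, z down
    return np.array([[np.cos(a),np.sin(a),0],[np.sin(a),-np.cos(a),0],[0,0,-1.]])
tgt=np.array([450,262,0.])
a=2.7; d=np.array([np.cos(a),np.sin(a),0])
robot.move_ptp(tgt-d*25+[0,0,190],Rt(a)); P=pose(); A=snap('wrist');print('P1',P[0],a)
for l in ['rest','pin','ring_bar']: print(l,[(np.round(x['point']),round(x['confidence'],2),atz('wrist',x['point'],{'rest':0,'pin':45,'ring_bar':100}[l],P)) for x in nets.tip_of(l,'wrist')][:3])
# shaft, tool x towards mill +y side (robot-left)
a=1.31; d=np.array([np.cos(a),np.sin(a),0])
robot.move_ptp(np.array([555,82,230])-d*15,Rt(a)); P=pose(); B=snap('wrist');print('P2',P[0],a,T.current_q())
for l in ['shaft_ref','crank_grip','mill']: print(l,[(np.round(x['point']),round(x['confidence'],2),atz('wrist',x['point'],{'shaft_ref':150,'crank_grip':43,'mill':0}[l],P)) for x in nets.tip_of(l,'wrist')][:3])
np.save('A',A);np.save('B',B)
im=np.hstack([cv2.resize(A[110:320,180:380],None,fx=2,fy=2,interpolation=3),cv2.resize(B[110:320,180:380],None,fx=2,fy=2,interpolation=3)])
cv2.imwrite('pics/ab.png',im[:,:,::-1])
print(T.current_t())
E
```

```text
P1 [472.16 251.53 190.51] 2.7
rest [(array([157., 278.]), 0.72, array([448.37, 264.45,   0.  ]))]
pin [(array([163., 283.]), 0.76, array([448.75, 269.54,  45.  ]))]
ring_bar [(array([217., 291.]), 0.93, array([481.09, 259.82, 100.  ])), (array([ 39., 299.]), 0.64, array([367.35, 317.47, 100.  ]))]
P2 [550.83  68.15 230.22] 1.31 [0.02 0.4  1.52 0.   1.22 0.27]
shaft_ref [(array([175., 312.]), 0.66, array([583.83,  91.8 , 150.  ]))]
crank_grip [(array([153., 289.]), 0.97, array([571.62,  95.86,  43.  ]))]
mill [(array([152., 293.]), 0.63, array([577.17,  89.18,   0.  ]))]
4.675
```

View pics/ab.png

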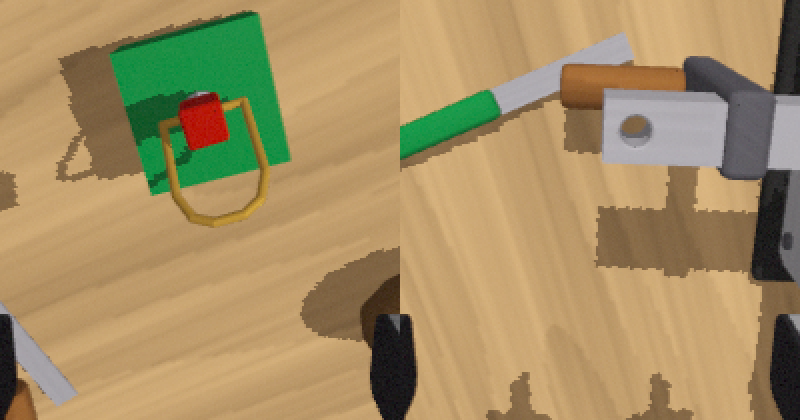

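The left crop shows the red head, its top face centred at about (205,124), with the ring hinge ends at (162,125) and (246,100) and the bar at (216,222). The right crop shows the shaft's end at column 602 and the cross hole at (636,129).

```bash
cat >> h.py <<'E'
def Rt(a): return np.array([[np.cos(a),np.sin(a),0],[np.sin(a),-np.cos(a),0],[0,0,-1.]])
E
python3 - <<'E'
from h import *
np.set_printoptions(precision=2,suppress=True)
PA=(np.array([472.16,251.53,190.51]),Rt(2.7)); PB=(np.array([550.83,68.15,230.22]),Rt(1.31))
c=lambda x,y:(y/2+110,(x%400)/2+180)
f=lambda P,x,y,z:atz('wrist',c(x,y),z,P)
print('head',f(PA,205.5,124,83))
l,r=f(PA,162,125,55),f(PA,246,100,55);print('hinge',l,r,(l+r)/2,np.linalg.norm(l-r))
for z in(95,100,105):
    b=f(PA,216,222,z); m=(l+r)/2; print('bar',z,b,np.hypot(*(b-m)[:2]),np.linalg.norm(b-m),'yaw',np.arctan2(*(b-m)[1::-1]))
e=(l-r); print('hinge yaw',np.arctan2(e[1],e[0]))
q=[f(PA,*p,45) for p in[(112,57),(258,18),(290,160),(152,195)]];print('block',q,np.mean(q,0))
h=f(PB,635.5,129,150);e1,e2=f(PB,603,90,150),f(PB,601,163,150)
a1,a2=f(PB,725,95,150),f(PB,723,166,150)
print('hole',h,'end',e1,e2,np.linalg.norm(e1-e2),'axis yaw',np.arctan2(*(a1-e1)[1::-1]),np.arctan2(*(a2-e2)[1::-1]))
mid=(e1+e2)/2;print(mid,np.linalg.norm(h-mid),(a1+a2)/2-mid)
E
```

```text
head [449.05 268.11  83.  ]
hinge [446.56 247.92  55.  ] [452.47 287.24  55.  ] [449.52 267.58  55.  ] 39.764583202982145
bar 95 [485.71 255.58  95.  ] 38.12690712340959 55.259940705696565 yaw -0.3201609934143805
bar 100 [483.89 256.22 100.  ] 36.20479382099353 57.75627321443664 yaw -0.31915548839807667
bar 105 [482.08 256.86 105.  ] 34.28272122763734 60.62429360225071 yaw -0.3180372341718683
hinge yaw -1.7201667050119784
block [array([410.14, 239.84,  45.  ]), array([422.92, 307.01,  45.  ]), array([490.02, 294.76,  45.  ]), array([477.51, 226.68,  45.  ])] [450.15 267.07  45.  ]
hole [574.11  94.93 150.  ] end [566.19 111.84 150.  ] [558.58  85.68 150.  ] 27.24745586740613 axis yaw -0.30178834647712105 -0.2862976452821643
[562.39  98.76 150.  ] 12.334404753562824 [ 42.97 -13.     0.  ]
```

```bash
python3 - <<'E'
import numpy as np,cv2
A=np.load('A.npy');B=np.load('B.npy')
print(B[150:200,325].mean(1).astype(int)); print(B[150:200,298].mean(1).astype(int)); print(B[175,275:345].mean(1).astype(int))
a=cv2.resize(A[145:225,255:320],None,fx=6,fy=6,interpolation=cv2.INTER_NEAREST)
b=cv2.resize(B[145:205,278:345],None,fx=6,fy=6,interpolation=cv2.INTER_NEAREST)
im=np.zeros((480,800,3),np.uint8);im[:a.shape[0],:390]=a[:480];im[:b.shape[0],395:395+b.shape[1]]=b
cv2.imwrite('pics/z.png',im[:,:,::-1])
E
```

```text
[ 52  55  54  52  52  76 151 152 151 153 157 175 176 176 176 176 176 173
 173 175 176 175 177 180 178 177 174 176 175 173 175 175 175 177 178 176
 177 176 178 177 175 175 174 117 108 110 109 108 108 109]
[113 110 112 111 119 153 154 152 155 155 177 177 178 179 179 177 174 120
 103  95 101 100  98  97 100  97  98 102 102 151 153 150 151 173 190 182
 177 176 177 177 176 175 161 154 155 154 156 155 157 159]
[101  99 104 105 105 111 135 176 176 176 176 176 176 172 145 111  99  98
  95  96  97  95 100  97 101 102 102  99  98  97 113 155 170 176 178 175
 175 174 175 175 178 175 175 176 176 175 178 176 176 175 177 176 177 175
 176 174 178 177 177 178 176 180 177 177 177 177 177 167  74  82]
```

View pics/z.png

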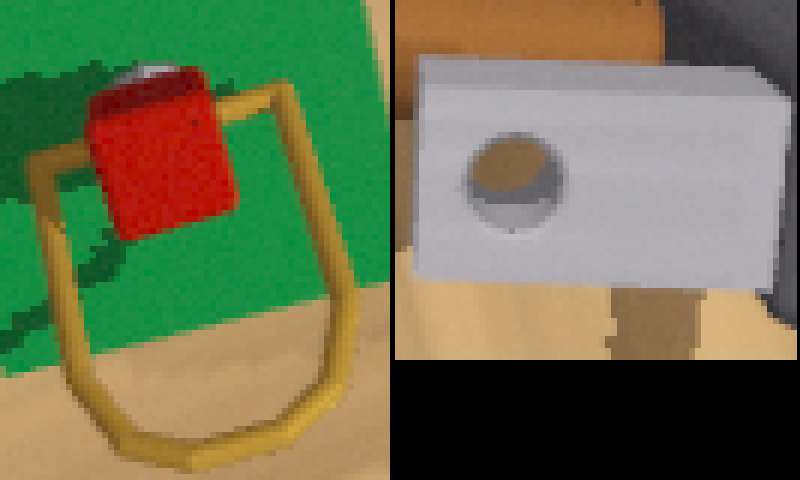

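The enlarged crop confirms the red head on the green rest, and shows the cross hole at zoom (514,184) in the bright shaft top face, edges 86–101 and 278–291.

```bash
python3 - <<'E'
from h import *
np.set_printoptions(precision=2,suppress=True)
PA=(np.array([472.16,251.53,190.51]),Rt(2.7)); PB=(np.array([550.83,68.15,230.22]),Rt(1.31))
fa=lambda x,y,z:atz('wrist',(y/6+144.5,x/6+254.5),z,PA)
fb=lambda x,y,z:atz('wrist',(y/6+144.5,(x-395)/6+277.5),z,PB)
q=np.array([fa(*p,83) for p in[(90,108),(212,84),(240,207),(128,241)]]);print(q.mean(0))
for i,j in[(0,3),(1,2),(1,0),(2,3)]: d=q[j]-q[i];print(np.linalg.norm(d),np.arctan2(d[1],d[0]))
l,r=fa(40,160,55),fa(285,90,55);print((l+r)/2,np.arctan2(*(r-l)[1::-1])-np.pi/2)
s=np.array([fb(*p,150) for p in[(415,86),(790,101),(773,291),(413,278)]]);h=fb(514.5,184,150)
print(s,h)
for i,j in[(0,1),(3,2)]: d=s[j]-s[i];print('ax',np.arctan2(d[1],d[0]))
u=np.array([np.cos(-.27),np.sin(-.27),0]);n=np.array([-u[1],u[0],0])
print('width',(s[0]-s[3])@n,'hole off centre',(h-(s[0]+s[3])/2)@n,(h-(s[0]+s[3])/2)@u)
E
```

```text
[448.4  268.11  83.  ]
19.265339684437816 -0.17141678421604867
17.484556039927853 -0.20526826811640606
16.82605916253458 -1.8174731208514419
16.195197867638385 -1.7097492456693033
[448.59 267.61  55.  ] -0.1607494884467897
[[565.03 109.29 150.  ]
 [608.33  95.85 150.  ]
 [601.7   72.96 150.  ]
 [558.71  86.18 150.  ]] [573.76  94.51 150.  ]
ax -0.30095548586484866
ax -0.2981979833637627
width 23.95911186239136 hole off centre 0.061740966467542346 12.316535772580224
```

```bash
python3 - <<'E'
from h import *
np.set_printoptions(precision=2,suppress=True)
pin=np.array([448.5,267.8]); y=-0.18; u=np.array([np.cos(y),np.sin(y)]); R=Rt(y+np.pi)
P=lambda s,z:np.r_[pin+s*u,z]
fingers.grasp(40); print('shut',T.current_opening(),T.current_contact_force())
robot.move_l([500,150,270],vel=250)
robot.move_ptp(P(44,135),R)
r=robot.move_l(P(44,92),vel=60,stop_force=4); print('ring push',r,pose()[0],T.current_contact_force())
robot.move_l(P(44,140),vel=200)
fingers.let_go()
robot.move_l(P(0,130),vel=200); Q=pose(); 
im=snap('wrist')
r=robot.move_l(P(0,67),vel=80,stop_force=6); print('down',r,pose()[0],T.current_contact_force())
fingers.grasp(40); print('grip',T.current_opening(),T.current_contact_force(),T.current_moment())
r=robot.move_l(P(0,250),vel=120); print(T.current_opening(),T.current_contact_force())
m=-0.30; v=np.array([np.cos(m),np.sin(m)]); hole=np.array([573.8,94.5])
robot.move_ptp(np.r_[hole+v*45,245],Rt(m+np.pi)); robot.hold(.2)
print('pose',pose()[0],T.current_contact_force(),T.current_q(),T.current_t())
B=snap('wrist');np.save('C',B)
cv2.imwrite('pics/c.png',cv2.resize(B[90:390,130:430],None,fx=2,fy=2)[:,:,::-1])
E
```

```text
shut -0.2554196820799069 [ 0.04  0.73 -0.16]
ring push True [493.14 259.96 104.03] [ 3.88 -1.16  4.49]
down False [448.76 267.9   67.33] [-0.23 -0.75 -0.41]
grip 16.86681474211669 [-1.12 -0.42  5.13] [-0.15  0.2   0.  ]
16.788023376010674 [-0.15  0.11 -1.56]
pose [616.25  82.48 245.23] [ 0.62 -0.07 -1.85] [ 0.04  0.48  1.34  0.    1.33 -1.24] 13.85
```

View pics/c.png

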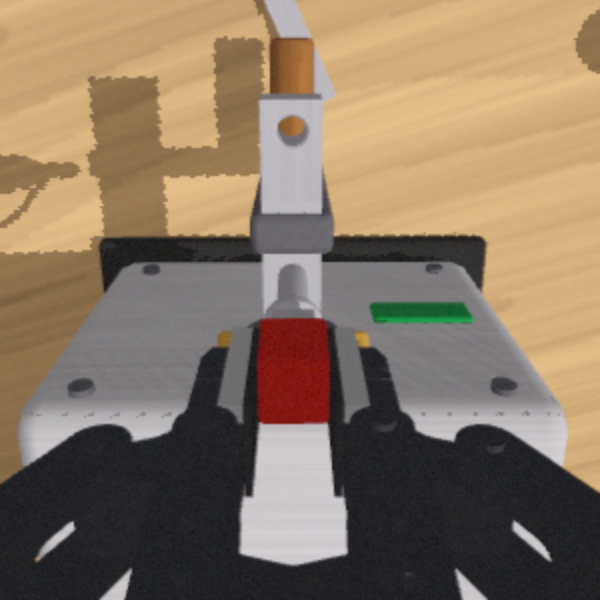

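The shaft hole is at crop (292,129). The held pin's shank points towards it, its tip at about (292,265). I'll measure both in this same picture so the camera bias cancels, then go down by feel.

```bash
python3 - <<'E'
from h import *
np.set_printoptions(precision=2,suppress=True)
B=np.load('C.npy').astype(int)
print(B[214:250,276].mean(1).astype(int)); 
for r in (228,232): print(B[r,262:292].mean(1).astype(int))
print(B[138:168,276].mean(1).astype(int)); print(B[154,258:294].mean(1).astype(int));print(B[165,250:300].mean(1).astype(int))
m=-.30
P=(np.array([616.25,82.48,245.23]),Rt(m+np.pi))
v=np.array([np.cos(m),np.sin(m),0])
print('hole',atz('wrist',(154.5,276.2),150,P))
for rr in (221,222,223): print('tip front',rr,atz('wrist',(rr,276),186.9,P)+4*v)
print('exp tip',P[0]+0)
a=cv2.resize(np.load('C.npy')[130:260,240:312],None,fx=5,fy=5,interpolation=cv2.INTER_NEAREST)[:600]
cv2.imwrite('pics/d.png',a[:,:,::-1])
E
```

```text
[103  94 102 187 189 190 189 173 116 112 112 111 113 115 114 116 116 114
 111 115 115 115 113 109 110 111 121 117 120 122 113 110 106 108 111  58]
[188 188 189 188 189 189 181 127 111 105 103 107 107 108 114 121 125 133
 138 145 156 178 189 189 189 189 189 186 168 124]
[188 189 189 187 189 189 179 108 108 108 105 108 109 110 111 124 130 134
 141 147 154 166 188 188 188 189 189 186 169 124]
[112 136 187 189 187 188 189 189 189 160 113 107 106 108 109 106 106 107
 108 108 113 109 110 110 108 163 178 186 187 187]
[112 135 186 188 189 190 190 188 191 195 172 102  90  94  93  96  95 102
 106 114 117 121 121 119 108 131 167 189 189 193 191 188 189 187 184 183]
[120 116 116 116 120 117 118 117 118 134 175 185 189 189 189 189 190 190
 190 188 187 188 188 187 188 187 186 190 189 190 191 188 189 186 185 187
 189 191 190 190 190 186 182 181 182 181 179 182 182 183]
hole [573.49  95.33 150.  ]
tip front 221 [615.99  82.05 186.9 ]
tip front 222 [616.71  81.83 186.9 ]
tip front 223 [617.42  81.61 186.9 ]
exp tip [616.25  82.48 245.23]
```

View pics/d.png

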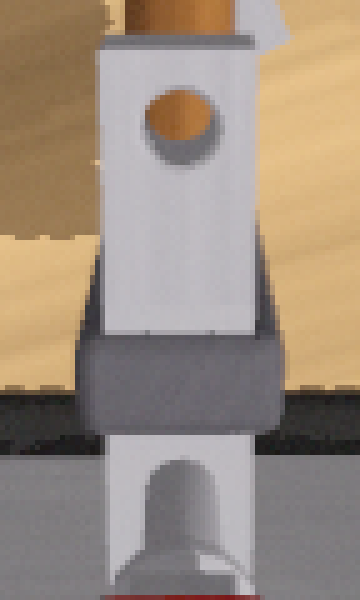

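```bash
python3 - <<'E'
from h import *
np.set_printoptions(precision=2,suppress=True)
m=-.30; R=Rt(m+np.pi); h=np.array([573.7,95.2])
robot.move_l(np.r_[h,245],R,vel=100); robot.move_l(np.r_[h,212],vel=80)
v=np.array([np.cos(m),np.sin(m)]);n=np.array([-v[1],v[0]])
for i,(a,b) in enumerate([(0,0),(1.2,0),(-1.2,0),(0,1.2),(0,-1.2),(2.4,0),(-2.4,0)]):
    p=h+a*v+b*n
    if i: robot.move_l(np.r_[p,211],vel=40)
    s=robot.move_l(np.r_[p,169],vel=25,stop_force=8); z=pose()[0]
    print(a,b,s,z,T.current_contact_force(),T.current_moment())
    if z[2]<200: break
print(T.current_opening(),T.current_t())
E
```

```text
0 0 True [573.68  95.2  172.19] [-0.72  0.08  8.15] [-0.05  0.16 -0.02]
16.98608976572019 16.5
```

```bash
python3 - <<'E'
from h import *
np.set_printoptions(precision=2,suppress=True)
m=-.30; v=np.array([np.cos(m),np.sin(m),0]); h=np.array([573.7,95.2,0])
fingers.let_go(); robot.move_l(h+[0,0,285],vel=200); 
robot.move_l(h+45*v+[0,0,285],vel=200); P=pose(); B=snap('wrist'); np.save('E',B); print(P,T.current_contact_force(),T.current_t())
for al in(.6,.8,1,1.2): print(al,proj('wrist',h+60*np.cos(al)*v+[0,0,160+60*np.sin(al)],P))
for l in['pin','ring_bar']: print(l,[(np.round(d['point']),round(d['confidence'],2)) for d in nets.tip_of(l,'wrist')][:3])
cv2.imwrite('pics/e.png',cv2.resize(B[90:340,150:400],None,fx=2.4,fy=2.4)[:,:,::-1])
E
```

```text
(array([616.44,  81.61, 283.01]), array([[-0.96,  0.3 , -0.  ],
       [ 0.3 ,  0.96, -0.  ],
       [ 0.  , -0.  , -1.  ]])) [-0.32  0.38 -0.65] 18.3083
0.6 [218.04 277.29]
0.8 [212.66 277.31]
1 [203.86 277.32]
1.2 [191.71 277.33]
pin [(array([150., 276.]), 0.91), (array([ 72., 262.]), 0.42)]
ring_bar [(array([206., 276.]), 0.65)]
```

View pics/e.png

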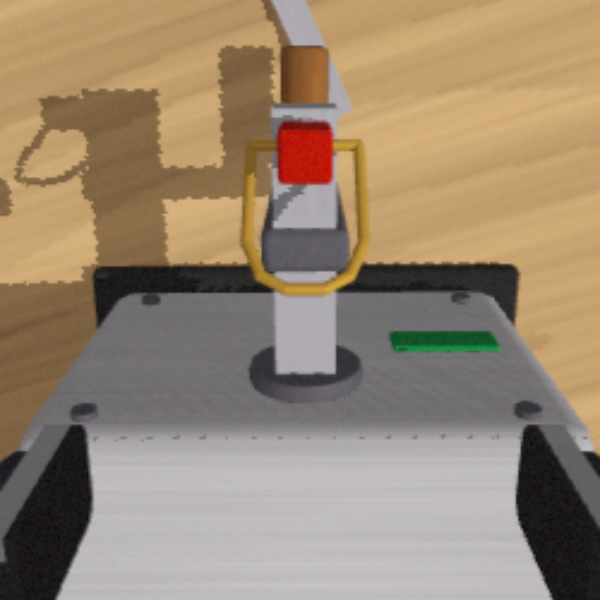

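The pin is in the hole: the head is centred over the shaft at crop (305,153), the ring still leans back and its bar is at (305,288), about 0.27 rad. Next, with fingers shut, I push it over the head, then down on the far side.

```bash
cat >> h.py <<'E'
m=-.30; V=np.array([np.cos(m),np.sin(m),0]); H=np.array([573.7,95.2,0])
W=lambda x,z:H+x*V+[0,0,z]
bar=lambda al:(60*np.cos(al),160+60*np.sin(al))
E
python3 - <<'E'
from h import *
np.set_printoptions(precision=1,suppress=True)
robot.move_l(W(64,285),vel=150); fingers.grasp(30)
robot.move_l(W(64,198),vel=120,stop_force=8)
def go(x,z,f,vel=70):
    s=robot.move_l(W(x,z),vel=vel,stop_force=f)
    if s: print('STOP',x,z,pose()[0],T.current_contact_force())
    return s
ok=True
for al in np.arange(.87,2.06,.13):
    x,z=bar(al)
    if go(x+12,z-(8 if al<1.6 else 4),7): ok=False;break
print('ph1',ok,pose()[0],T.current_contact_force())
if ok:
    go(-5,235,8,150); go(-38,235,8,120)
    for al in np.arange(2.25,3.56,.16):
        x,z=bar(al)
        if go(x-1,z+1,7): ok=False;break
    print('ph2',ok,pose()[0],T.current_contact_force())
robot.hold(.1);print(T.current_contact_force(),T.current_t())
for t in(.6,.7):
    zt=np.sin(t)*V-[0,0,np.cos(t)]; yt=Rt(m+np.pi)[:,1]; R=np.c_[np.cross(yt,zt),yt,zt]
    for al in(3.4,4.45):
        x,z=bar(al);print(t,al,robot.inverse_kinematics(W(x,z)-2*zt+5*R[:,0],R))
E
```

```text
ph1 True [559.   99.7 209.4] [ 0.   0.4 -0.4]
ph2 True [519.5 111.8 137.8] [0.5 1.1 1. ]
[ 0.6 -0.8 -0.4] 26.675
0.6 3.4 None
0.6 4.45 None
0.7 3.4 None
0.7 4.45 [0.3 0.6 2.1 4.3 0.4 0.9]
```

Ring is now about 2.9 rad, forces small. A forward-tilted push is out of wrist range. I'll look for a reachable tilt for the last push.

```bash
python3 - <<'E'
from h import *
np.set_printoptions(precision=2,suppress=True)
N=np.cross([0,0,1],V)
q0=np.array(T.current_q())
from scipy.spatial.transform import Rotation as Ro
for f in(0,.15,.3,.45):
  for s in(-.9,-.7,-.5,0,.5,.7,.9):
    zt=np.array(np.sin(f)*V*np.cos(s)+np.sin(s)*N-np.cos(f)*np.cos(s)*np.array([0,0,1])); zt/=np.linalg.norm(zt)
    best=None
    for k in np.arange(0,2*np.pi,np.pi/8):
        yt=np.cross(zt,[np.cos(k+.01),np.sin(k+.01),0.]); yt/=np.linalg.norm(yt); R=np.c_[np.cross(yt,zt),yt,zt]
        qs=[robot.inverse_kinematics(W(*bar(al))-2*zt,R) for al in(3.4,3.9,4.45)]
        if all(q is not None for q in qs):
            d=max(np.abs(np.array(qs[0])-q0).max(),np.abs(np.array(qs[0])-qs[2]).max()*2)
            if best is None or d<best[0]: best=(d,k,np.array(qs[0]),np.array(qs[2]))
    if best: print(f,s,*best)
E
```

```text
0 -0.9 0.7075188085070264 2.748893571891069 [ 0.46  0.82  1.32 -0.61  1.69 -0.61] [ 0.42  0.91  1.25 -0.63  1.66 -0.62]
0 -0.7 0.5507400285381466 2.748893571891069 [ 0.41  0.72  1.4  -0.51  1.53 -0.64] [ 0.37  0.81  1.33 -0.53  1.49 -0.66]
0 -0.5 0.40174339607145565 3.141592653589793 [ 0.35  0.63  1.47 -0.4   1.37 -1.05] [ 0.31  0.72  1.42 -0.42  1.33 -1.07]
0 0 0.2048014104824425 2.748893571891069 [ 0.1   0.47  1.68 -0.    1.   -1.09] [ 0.07  0.57  1.63 -0.    0.95 -1.12]
0 0.5 0.661990170523618 1.5707963267948966 [-0.22  0.47  1.86  0.66  0.89 -0.71] [-0.22  0.58  1.79  0.68  0.86 -0.75]
0 0.7 0.8981762658793528 1.1780972450961724 [-0.34  0.53  1.91  0.9   0.97 -0.56] [-0.33  0.64  1.83  0.92  0.94 -0.59]
0 0.9 1.0670267650884544 0.7853981633974483 [-0.44  0.62  1.94  1.07  1.09 -0.23] [-0.43  0.73  1.86  1.08  1.07 -0.24]
0.15 -0.9 0.6628065538457297 2.748893571891069 [ 0.5   0.81  1.38 -0.66  1.62 -0.57] [ 0.45  0.89  1.31 -0.69  1.58 -0.58]
0.15 -0.7 0.5862884068499559 3.5342917352885173 [ 0.45  0.7   1.47 -0.59  1.44 -1.19] [ 0.41  0.79  1.41 -0.61  1.4  -1.2 ]
0.15 -0.5 0.4974
[... 1589 characters left out ...]
002878501 2.748893571891069 [ 0.54  0.68  1.6  -0.78  1.31 -0.41] [ 0.49  0.77  1.55 -0.81  1.25 -0.41]
0.45 -0.5 0.7627473467232126 3.141592653589793 [ 0.49  0.58  1.72 -0.76  1.08 -0.7 ] [ 0.44  0.67  1.68 -0.8   1.01 -0.7 ]
0.45 0 0.5748966709164651 3.5342917352885173 [ 0.24  0.39  2.   -0.57  0.43 -1.29] [ 0.19  0.5   1.96 -0.66  0.34 -1.25]
0.45 0.5 1.484756813191581 0.39269908169872414 [-0.18  0.42  2.18  1.48  0.45 -0.32] [-0.2   0.55  2.12  1.62  0.45 -0.49]
0.45 0.7 1.5528983252255355 0.0 [-0.35  0.52  2.2   1.55  0.72  0.01] [-0.34  0.64  2.12  1.61  0.72 -0.07]
0.45 0.9 1.508359566564595 1.1780972450961724 [-0.47  0.64  2.18  1.51  0.96 -1.61] [-0.45  0.75  2.09  1.54  0.95 -1.63]
```

```bash
cat > p3.py <<'E'
from h import *
np.set_printoptions(precision=2,suppress=True)
N=np.cross([0,0,1],V); f,s=.45,-.25
zt=np.sin(f)*np.cos(s)*V+np.sin(s)*N-np.cos(f)*np.cos(s)*np.array([0,0,1])
yt=np.cross(zt,-V); yt/=np.linalg.norm(yt); R=np.c_[np.cross(yt,zt),yt,zt]
C=lambda al,b=0:W(*bar(al))-(2+b)*zt+5*R[:,0]
als=np.arange(3.35,4.5,.11)
E
python3 - <<'E'
from p3 import *
print(R.T@V, np.linalg.det(R))
Q=[robot.inverse_kinematics(C(a),R) for a in als]; print(Q[0],Q[len(Q)//2],Q[-1],[q is None for q in Q].count(True))
if all(q is not None for q in Q) and np.abs(np.diff(Q,axis=0)).max()<.15:
    robot.move_l(W(-75,215),vel=150); 
    robot.move_ptp(C(3.3,30),R); print(pose()[0],T.current_q(),T.current_contact_force())
    for a in als:
        st=robot.move_l(C(a),vel=50,stop_force=6)
        if st: print('STOP',a,pose()[0]-C(a),T.current_contact_force()); break
    print(a,T.current_contact_force(),T.current_moment(),T.current_t())
    B=snap('scene'); np.save('S',B)
    print(proj('scene',W(0,150)))
    r,c=proj('scene',W(-10,140)).astype(int)
    cv2.imwrite('pics/f.png',cv2.resize(B[r-55:r+45,c-60:c+60],None,fx=5,fy=5,interpolation=3)[:,:,::-1])
E
```

```text
[-0.91 -0.    0.42] 0.9999999999999997
[ 0.4   0.46  1.87 -0.73  0.77 -0.41] [ 0.38  0.52  1.87 -0.78  0.71 -0.36] [ 0.34  0.57  1.84 -0.79  0.69 -0.37] 0
[501.95 124.96 175.94] [ 0.43  0.41  1.85 -0.67  0.84 -0.45] [-0.45  0.59  0.95]
4.449999999999999 [-0.31 -0.07  0.31] [0.16 0.22 0.  ] 31.7333
[199.5  337.94]
```

View pics/f.png

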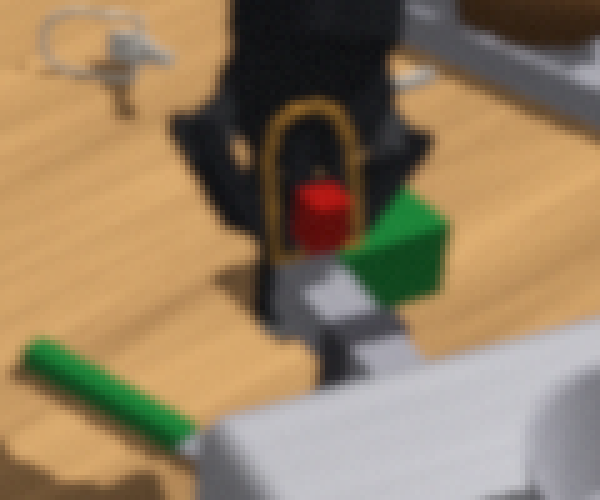

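The scene crop shows the ring standing roughly upright round the red head, with its top at (315,105). So phase 2 missed the bar and the ring isn't over yet; the pin is still seated. I'll estimate the ring's angle and push it from behind further.

```bash
python3 - <<'E'
from p3 import *
r,c=proj('scene',W(-10,140)).astype(int)
print('bar px',r-55+105/5,c-60+315/5,'hinge px',r-55+255/5,c-60+310/5)
for a in (1.2,1.4,1.57,1.8,2,2.2,2.5): print(a,proj('scene',W(*bar(a))))
print(proj('scene',W(0,160)))
robot.move_l(C(3.3,30),vel=120)
robot.move_l(W(-95,250),vel=150); robot.move_ptp(W(-60,290),Rt(m+np.pi)); P=pose(); B=snap('wrist')
for a in (1.2,1.57,2,2.4): print(a,proj('wrist',W(*bar(a)),P))
print([(np.round(d['point']),round(d['confidence'],2)) for l in('ring_bar','pin') for d in nets.tip_of(l,'wrist')][:4],T.current_t())
E
```

```text
bar px 166.0 338.0 hinge px 196.0 337.0
1.2 [177.8  346.38]
1.4 [173.41 343.64]
1.57 [170.47 341.16]
1.8 [167.79 337.78]
2 [166.72 334.93]
2.2 [166.84 332.3 ]
2.5 [169.1  328.97]
[195.54 338.38]
1.2 [312.35 278.32]
1.57 [292.53 278.32]
2 [260.98 278.29]
2.4 [231.3  278.23]
[(array([ 80., 374.]), 0.56), (array([252., 277.]), 0.69)] 34.1667
```

```bash
python3 - <<'E'
from p3 import *
robot.move_l(W(25,290),vel=200); robot.move_l(W(25,212),vel=150,stop_force=8)
def go(x,z,f,vel=70):
    st=robot.move_l(W(x,z),vel=vel,stop_force=f)
    if st: print('STOP',x,z,pose()[0],T.current_contact_force())
    return st
ok=True
for a in np.arange(1.55,2.61,.15):
    x,z=bar(a)
    if go(x+7,z-6,7): ok=False;break
print(ok,pose()[0],T.current_contact_force(),T.current_t())
robot.move_l(W(-25,240),vel=150); robot.move_l(W(-46,240),vel=150); robot.move_l(W(-46,222),vel=100,stop_force=7)
P=pose(); B=snap('scene')
for a in (2.2,2.5,2.8): print(a,proj('scene',W(*bar(a))))
r,c=proj('scene',W(-10,140)).astype(int)
cv2.imwrite('pics/g.png',cv2.resize(B[r-55:r+45,c-60:c+60],None,fx=5,fy=5,interpolation=3)[:,:,::-1]); print(r,c)
E
```

```text
True [530.94 108.34 184.69] [-0.28  0.56 -0.28] 37.725
2.2 [166.84 332.3 ]
2.5 [169.1  328.97]
2.8 [173.56 326.58]
200 335
```

View pics/g.png

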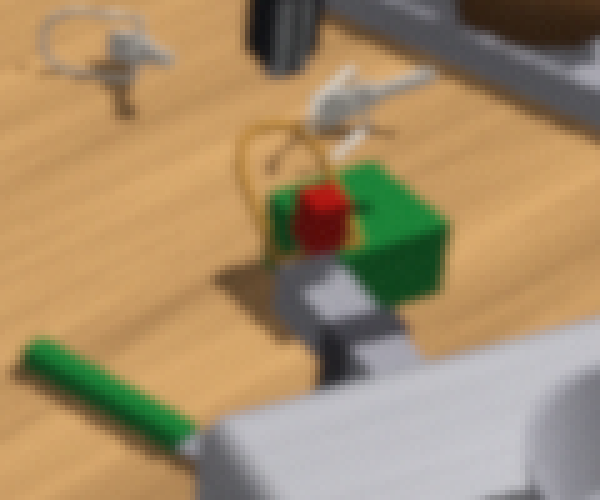

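The ring now leans forward: bar at crop (265,125), about α 2.55 (joint 1.95), with the finger above it. Next: press it down from above, then the tilted push.

```bash
python3 - <<'E'
from p3 import *
def go(p,f,vel=70,R=None):
    st=robot.move_l(p,R,vel=vel,stop_force=f)
    if st: print('STOP',pose()[0],p,T.current_contact_force())
    return st
go(W(-51,205),7)
ok=True
for a in np.arange(2.55,3.56,.14):
    x,z=bar(a)
    if go(W(x,z+1),7): ok=False;break
print('ph2',ok,pose()[0],T.current_contact_force())
if ok:
    robot.move_l(W(-80,190),vel=150); robot.move_ptp(C(3.3,30),R)
    for a in als:
        if go(C(a),6,60): print(a,'off',R.T@(pose()[0]-C(a)));break
    print(a,T.current_contact_force(),T.current_t())
    B=snap('scene')
    for a in (3.3,3.8,4.2,4.45): print(a,proj('scene',W(*bar(a))))
    r,c=200,335
    cv2.imwrite('pics/i.png',cv2.resize(B[r-55:r+45,c-60:c+60],None,fx=5,fy=5,interpolation=3)[:,:,::-1])
E
```

```text
ph2 True [520.54 111.54 137.8 ] [ 0.39 -0.59 -0.02]
4.449999999999999 [ 0.14 -0.63  2.83] 46.0583
3.3 [184.53 325.03]
3.8 [197.66 326.58]
4.2 [207.92 329.81]
4.45 [213.56 332.55]
```

View pics/i.png

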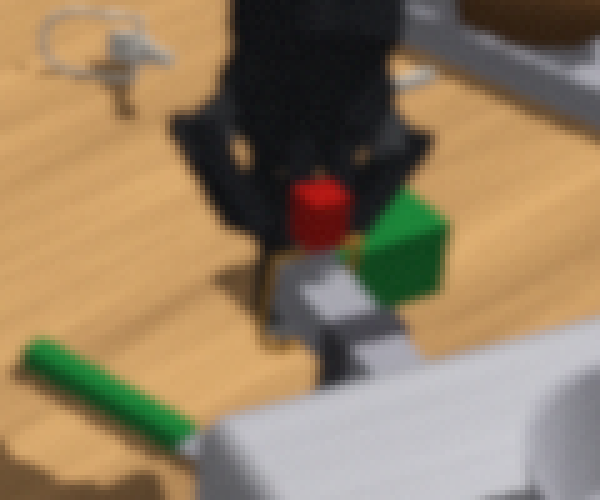

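The ring's leg now runs down beside the shaft end, with its corner at (285,345), matching α≈4.4 (joint about 3.8). I'll push lightly to feel the stop, retreat and look.

```bash
python3 - <<'E'
from p3 import *
p0=pose()[0]
st=robot.move_l(p0+5*V+[0,0,-1],vel=20,stop_force=4); p1=pose()[0]; print('stop',st,p1-p0,T.current_contact_force())
robot.move_l(p1-25*V+[0,0,5],vel=100); robot.move_l(C(3.3,40),vel=150); robot.move_l(W(-120,230),vel=150)
robot.move_ptp(W(-110,300),Rt(m+np.pi)); robot.hold(.2); B=snap('scene');P=pose();Wr=snap('wrist')
r,c=200,335
a=cv2.resize(B[r-45:r+35,c-40:c+40],None,fx=5,fy=5,interpolation=3)
h=proj('wrist',W(0,188),P).astype(int);print(h,T.current_t(),T.current_contact_force())
y0=min(max(h[0]-50,0),320);b=cv2.resize(Wr[y0:y0+100,h[1]-50:h[1]+50],(400,400),interpolation=3)
cv2.imwrite('pics/j.png',np.hstack([a,b])[:,:,::-1])
print([(l,np.round(d['point']),round(d['confidence'],2)) for l in('pin','ring_bar') for d in nets.tip_of(l,'wrist')],'exp pin',proj('wrist',W(0,150),P))
E
```

```text
stop True [ 3.21 -1.3  -0.84] [-4.58  1.28  7.  ]
[312 276] 49.0417 [ 0.41 -0.19 -0.49]
[('pin', array([  3., 465.]), 0.57), ('ring_bar', array([ 35., 409.]), 0.78)] exp pin [290.33 276.45]
```

View pics/j.png

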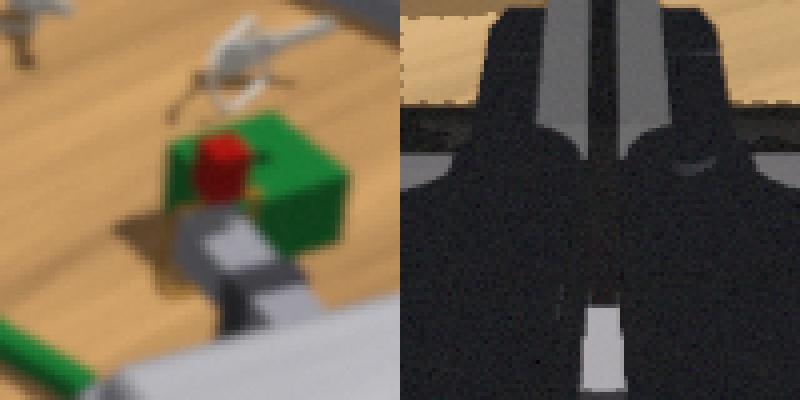

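The scene crop shows the ring hanging down by the shaft's end (corner at (178,293)). The wrist view was blocked by the fingers. As a final check I'll go to the same wrist pose as just after insertion and compare the head's position.

```bash
python3 - <<'E'
from p3 import *
robot.move_ptp(W(45,283),Rt(m+np.pi)); robot.hold(.3); P=pose(); B=snap('wrist'); E=np.load('E.npy')
def red(I):
    I=I.astype(int); k=(I[...,0]>110)&(I[...,1]<60)&(I[...,2]<60); k[:110]=0;k[240:]=0; ys,xs=np.nonzero(k); return ys.mean(),xs.mean(),len(ys),ys.min(),ys.max(),xs.min(),xs.max()
print(P[0],'before 616.44 81.61 283.01');print(red(E));print(red(B))
for a in(4.2,4.45): print(a,proj('wrist',W(*bar(a)),P))
cv2.imwrite('pics/k.png',cv2.resize(B[100:230,215:345],None,fx=4.5,fy=4.5,interpolation=3)[:,:,::-1]);print(T.current_t())
E
```

```text
[616.24  82.27 283.53] before 616.44 81.61 283.01
(np.float64(153.5586592178771), np.float64(276.54748603351953), 537, np.int64(141), np.int64(166), np.int64(265), np.int64(288))
(np.float64(151.84029038112521), np.float64(275.2686025408348), 551, np.int64(139), np.int64(164), np.int64(264), np.int64(287))
4.2 [112.08 276.41]
4.45 [126.21 276.4 ]
50.1583
```

The head is within about 1.5 px of where it was. Feel the seat directly: gentle press on the head (expected top at z≈188), then retreat and hand in.

```bash
python3 - <<'E'
from p3 import *
robot.move_l(W(0,230),vel=150); robot.move_l(W(0,196),vel=100,stop_force=8)
st=robot.move_l(W(0,184),vel=15,stop_force=8); print(st,pose()[0],T.current_contact_force())
robot.move_l(W(0,290),vel=120); robot.move_l(W(45,283),vel=150); robot.hold(.3)
B=snap('wrist').astype(int); k=(B[...,0]>110)&(B[...,1]<60)&(B[...,2]<60);k[:110]=0;k[240:]=0;ys,xs=np.nonzero(k);print(ys.mean(),xs.mean(),len(ys),pose()[0])
# brass pixels round expected bar, and anywhere above the shaft
hsv=cv2.cvtColor(B.astype(np.uint8),cv2.COLOR_RGB2HSV)
S=snap('scene'); hs=cv2.cvtColor(S,cv2.COLOR_RGB2HSV); b=(hs[...,0]>15)&(hs[...,0]<26)&(hs[...,1]>170)&(hs[...,2]>70)
ys,xs=np.nonzero(b[150:230,318:352]); print('brass scene rows',np.unique(ys+150,return_counts=True)); print(T.current_t())
E
```

```text
True [573.99  95.23 187.98] [-1.44  0.61  9.15]
151.8840579710145 275.4891304347826 552 [616.4   82.07 283.24]
brass scene rows (array([184, 189, 193, 194]), array([1, 1, 2, 2]))
53.7083
```

```bash
python3 - <<'E'
from h import *
print(T.current_contact_force(),T.current_t()); print(robot.hand_in())
E
```

```text
[ 0.48827362 -0.21770398  0.23115919] 53.7083
the job is handed in; nothing more can be done
None
```

The job is handed in at 53.7 s of robot time: the pin is in the shaft's hole, the ring is over the shaft's end, and the robot was clear of everything. No verdict was reported.

**What I did:** I took the red-headed pin from the green rest and lined it up on the cross hole seen in the wrist picture. It went in on the first try, stopping at 8 N right at shoulder height. I then pushed the ring over the head, pressed it down in front and pushed it inwards, tool tilted, until it stopped. My first attempt to press the ring down missed its bar and left it standing up. I saw this in the scene picture and repeated that part.

**Last checks:**
- **Pin seat:** a light press with a 9 N reading met the head at z = 187.98 mm, against 188 expected for a fully seated pin.
- **Ring:** I felt a firm stop about 3.5 mm past the calculated end position. The scene picture showed the ring hanging at about 3.85 rad, its front stop.
- **Forces:** the stop-force limits on all contact moves were 8 N or less. The last ring push read about 8.5 N on the tool.

**What disagreed or was not confirmed:**
- **Ring setting before the grasp:** the push to set the ring fully back was cut short at 4 N, so the pin was gripped with the ring at about 0.27 rad. This did no harm.
- **Head position:** the head sits about 1.5 pixels from where it was after insertion, which I put down to play in the hole.
- **Ring angle:** the networks did not find the pin or the ring's bar in the late wrist picture I tried them on. The last wrist picture could not be viewed because the limit was reached. The final ring angle therefore rests on the scene picture and the felt stop.

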